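Kit a printed cap rim-down and shut the kit drawer

TASK

Take the square printed cap that lies on its side on the round black build plate and seat it in the square pocket of the open kit drawer with its open rim down and its closed end up, resting flat on the pocket's floor. Then, with the cap released, push the drawer fully home. Leave the hexagonal rod and the scraper where they are.

Things in the scene. Friction and masses are not known exactly. Their poses are not given: they have to be found in the camera images.
- cap: Dark teal printed square cap, a box of 60 x 60 mm section and 64 mm long, walls 4 mm, closed at one end and open at the other, about 0.09 kg. Origin at the centre of the whole box; its +x axis points out of the open rim, -x out of the closed end (which has a small black dot). It starts lying on a side wall, z axis up, the rim facing roughly towards the robot.
- cap_rim (a point): Centre of the cap's open rim plane (32 mm from the cap's origin along its +x); axes as the cap's.
- cap_crown (a point): Centre of the outside of the cap's closed end (32 mm from the cap's origin along its -x); axes as the cap's.
- drawer_pocket (a point): Centre of the floor of the square pocket in the drawer's pale insert: 70 x 70 mm, sides along this point's x and y, 7 mm deep, floor 20 mm above the table. +x is the way the drawer shuts, z up. It rides with the drawer, 95 mm behind the outer face of its front, centred across it. The drawer is 216 mm wide inside; sides 30 mm and front 35 mm above the pocket floor.
- drawer_front (a point): Middle of the outer face of the white drawer front: a flat panel without handle, 244 mm wide, 9 to 55 mm above the table; this point 39 mm up. +x points into the cabinet. Push here. The cabinet is open above the front, but its roof (129 to 135 mm above the table) ends only 8 mm behind this face when shut: lean the tool away from it.
- drawer (a joint): How far the drawer is pulled out, in m: 0 fully home against its stop, 0.2 fully out. Slides with about 2.5 N of friction and stays where it is left.
- plate: Round black build plate, 260 mm across, 8 mm thick, fixed on the table; origin at the centre of its underside.
- rod: Dark teal printed hexagonal rod, 120 mm long (along its y) and 22 mm across flats, lying on the build plate on the robot's side of the cap. Origin at the middle of its underside. Leave it alone.
- scraper: Spatula-like scraper 200 mm long lying on the table along its x axis; origin under its middle. Leave it alone.
Not all that is in view belongs to the job. Of the things that look like the cap, the middle-sized one is meant.

How it is judged (in metres and radians):
On the way:
1. the cap is seated in the pocket rim down and released while the drawer is still open (horizontal distance between cap and drawer_pocket below 0.012 m and z of cap_rim in the frame of drawer_pocket below 0.003 m and z of cap_crown in the frame of drawer_pocket above 0.06 m and contact force between the fingers and cap below 0.1 N and value of joint drawer above 0.05 m), for 0.2 s.
At the end, for the whole second after the job is handed in: The cap is at rest and released in the drawer's pocket, open rim down: rim centre less than 3 mm above the pocket floor, closed end more than 60 mm above it, cap centre within 12 mm of the pocket centre; and the drawer is home, within 4 mm of fully shut (horizontal distance between cap and drawer_pocket below 0.012 m and z of cap_rim in the frame of drawer_pocket below 0.003 m and z of cap_crown in the frame of drawer_pocket above 0.06 m and contact force between the fingers and cap below 0.1 N and value of joint drawer below 0.004 m and linear speed of cap below 0.02 m/s); the robot touches nothing.
It fails at once if the rod is moved more than 25 mm (distance of rod from where it was at the start of the episode above 0.025 m).
It fails at once if the scraper is moved more than 25 mm (distance of scraper from where it was at the start of the episode above 0.025 m).
It also fails if it takes over 51 s, if anything falls off the work surface, if the arm or the gripper's body presses on something with over 40 N, if the wrist force passes 120 N, or if a joint passes its speed limit or range.

ROBOT

A 6-joint arm with a two-finger parallel gripper is mounted at the origin on the work surface. World frame = base frame: x ahead of the robot, y to its left, z up, the work surface at z = 0. Lengths are in m, angles in degrees, forces in N, time in s.
With the tool pointing down it reaches from about 0.275 to 0.825 m from the base axis. Payload 4.9 kg.
Tool frame: the origin (TCP) lies on the centre line of the jaws, within the pads' length; the fingertips stand 8 mm ahead of it and the grasp point (between the pads) lies 11 mm behind it; z points along the fingers, y is the line along which they close (so a half turn about z gives the same grasp; the last joint's range is limited). The gripper opens to 85 mm and grips with 20 to 120 N. Pads are 22 mm wide; open, the fingers measure 114 mm over their backs; the gripper's body (76 mm by 85 mm) begins 54 mm behind the grasp point. The pads swing forward as they close: fully open they stand 13 mm farther back than shut.
Start: joints at [65.879, 18.69, -11.035, 60.275, 0, 82.311], TCP at [0.156, 0.528, 0.239] pointing down, gripper open.
Joint ranges: [-152.03, 152.03], [-55.5, 102.48], [-74.3, 77.21], [-110.64, 120.58], [-84.22, 78.4], [-180, 180]. Speed limits (degrees/s): [147.25, 147.25, 180, 180, 180, 180].

INTERFACE

Orientations are given as [roll, pitch, yaw] about the fixed x, y, z axes, in that order (R = Rz(yaw) Ry(pitch) Rx(roll)).
In Python, from workcell import arm gives the robot as it stands. The module is installed in compiled form; this text tells all that it offers. Calls block until the motion is done:
- arm.movep(position, orientation): joint-space move of the TCP to a pose.
- arm.move_l(position, feed=0.15, orientation=None): straight line of the TCP; orientation=None keeps the orientation; feed is the mean speed in m/s.
- arm.movej(angles): joint-space move.
- arm.grip(opening, squeeze=None): opening from 0.0 (shut) to 1.0 (fully open); squeeze is the grip in N (None keeps the last); returns when the fingers have stopped.
- arm.wait(seconds).
- arm.ik(position, orientation): joint angles nearest the present ones, or None.
- arm.camera(name): name is "side" or "top" or "wrist"; returns a dict with "img" (384x512x3 uint8, red, green, blue), "fx", "fy", "cx", "cy" (pixels), "position" and "rotation" of the camera in the world; the wrist camera has in their place "hand_eye" (4x4, takes a point from camera to tool coordinates, whose origin is the TCP and whose axes are the flange's). Camera axes: x right, y down, z forward; pixel columns grow to the right and rows downward; lengths in m; the calibration is good to about 2 mm. A picture is of the moment at which its call begins: read the wrist's pose just before it. There is no depth.
A pose or a line that the arm cannot do raises arm.Unreachable and nothing moves.
- arm.job_done(): hands the job in; it is judged then, once.
Readings, each from a call of its own:
- arm.get_time(): time.
- arm.get_joints(): joint angles.
- arm.get_qd(): joint speeds.
- arm.get_effort(): joint torques, N m.
- arm.get_ee_pos(): TCP position.
- arm.get_tool_rot(): TCP orientation.
- arm.get_force(): force on the tool from outside, world axes, zero at the start.
- arm.get_torque(): the same for the moment, N m.
- arm.get_finger_gap(): opening from 0.0 (shut) to 1.0 (fully open).
- arm.get_gripper_force(): force on a finger pad.
Only numpy, scipy, OpenCV 4.12 (cv2) and the standard library are available. Lean on these libraries where they do the work, as an engineer would, in place of code of your own. Each camera call takes 0.05 s, during which the arm holds its last target. There are 200 camera calls.

## Working session

There is one attempt and no reset: what is moved stays moved. The work goes in short steps, each a Python script; the robot and the scene stay as the last script left them, time stands still between calls to the robot, and variables do not carry over. Pictures are saved under pics/ and viewed, at most 10 in all, crops included, and the job is handed in when it is done.

```bash
mkdir -p pics; cat > h.py <<'E'
import numpy as np, cv2
from scipy.spatial.transform import Rotation as R
from workcell import arm
def rays(c,uv):
    uv=np.atleast_2d(uv).astype(float)
    d=np.c_[(uv[:,0]-c["cx"])/c["fx"],(uv[:,1]-c["cy"])/c["fy"],np.ones(len(uv))]
    return np.array(c["position"]),d@np.array(c["rotation"]).T
def onplane(c,uv,z):
    p,d=rays(c,uv); return p+d*((z-p[2])/d[:,2])[:,None]
def proj(c,P):
    q=(np.atleast_2d(P)-np.array(c["position"]))@np.array(c["rotation"])
    return np.c_[q[:,0]/q[:,2]*c["fx"]+c["cx"],q[:,1]/q[:,2]*c["fy"]+c["cy"]]
E
python3 - <<'E'
from h import *
import pickle
C={n:arm.camera(n) for n in("side","top")}
pickle.dump(C,open("c0.pkl","wb"))
for n,c in C.items():
    cv2.imwrite(f"pics/{n}0.png",cv2.resize(c["img"][...,::-1],(800,600),interpolation=cv2.INTER_CUBIC)); print(n,c["fx"],c["cx"],c["position"],np.round(c["rotation"],3).tolist())
print(arm.get_tool_rot(),arm.get_time())
E
```

```text
side 416.4333559973961 258.90320611473743 [ 0.42372428 -0.92593416  0.99569288] [-134.578, -0.717, -6.894]
top 453.22098763009944 251.4033579895306 [0.29278332 0.03498139 1.24166797] [-166.705, -0.2, -90.14]
[-1.79911476e+02 -1.23914590e-02  1.63569022e+02] 0.1
```

View pics/top0.png

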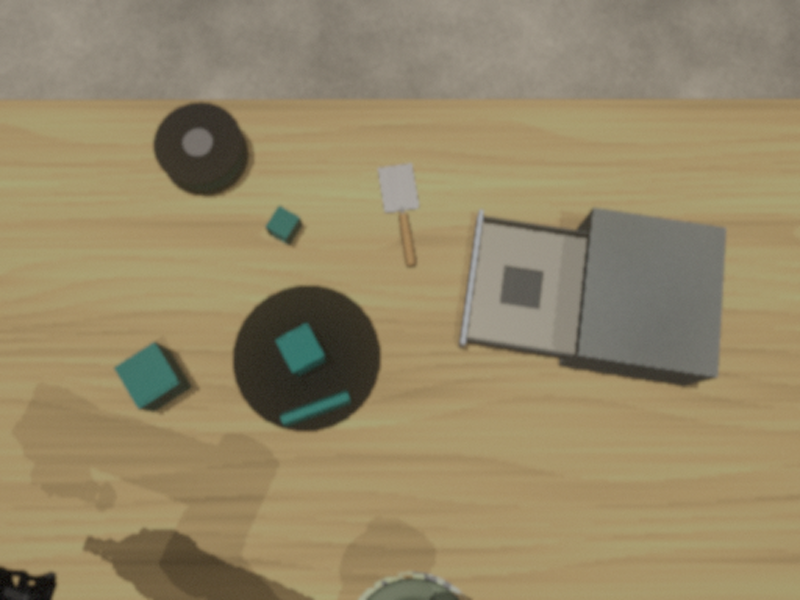

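View pics/side0.png

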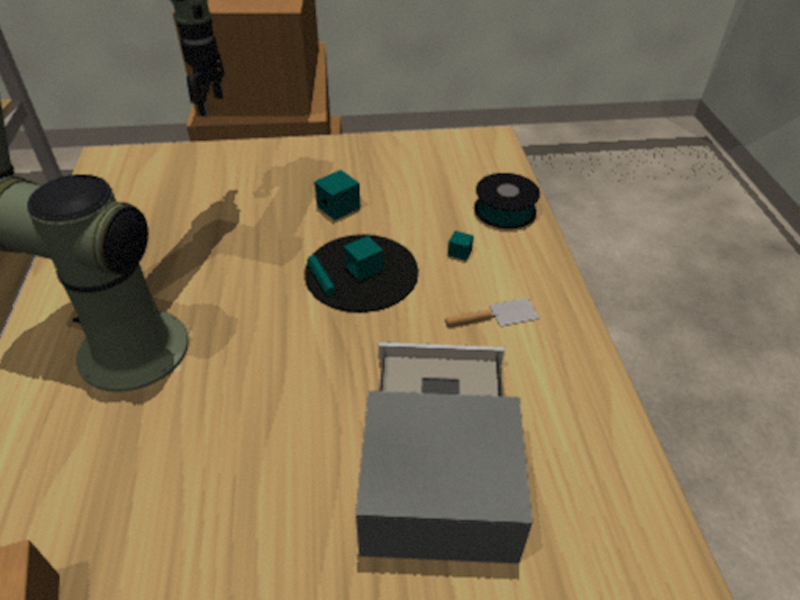

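Candidates for the cap in the top view (800x600 pixels): a large cube at (152,377), one on the plate at (300,349) and a small one at (284,225). The one on the plate is middle-sized, so it is my choice. The rod is at (316,408), the scraper at (402,210), the pocket at (522,287) and the drawer front at (473,280).

```bash
sed -i 's/np.array(c\["rotation"\])/rot(c)/g' h.py; cat >> h.py <<'E'
def rot(c):
    r=np.array(c["rotation"]); return r if r.ndim==2 else R.from_euler("xyz",r,degrees=True).as_matrix()
def quads(mask,amin=20):
    cs,_=cv2.findContours(mask.astype(np.uint8),cv2.RETR_EXTERNAL,cv2.CHAIN_APPROX_NONE)
    return [(cv2.boxPoints(cv2.minAreaRect(k)),cv2.contourArea(k)) for k in cs if cv2.contourArea(k)>amin]
def wristcam():
    p=np.array(arm.get_ee_pos());Rt=R.from_euler("xyz",arm.get_tool_rot(),degrees=True).as_matrix()
    c=arm.camera("wrist");H=np.array(c["hand_eye"]);c["position"]=p+Rt@H[:3,3];c["rotation"]=Rt@H[:3,:3];return c
E
python3 - <<'E'
from h import *
import pickle
C=pickle.load(open("c0.pkl","rb"));c=C["top"]
hsv=cv2.cvtColor(c["img"],cv2.COLOR_RGB2HSV)
for nm,z,m in (("teal",.068,(hsv[...,0]>75)&(hsv[...,0]<100)&(hsv[...,1]>120)&(hsv[...,2]>70)),
             ("pocket",.020,(hsv[...,1]<60)&(hsv[...,2]<110)&(hsv[...,2]>60))):
    for q,a in quads(m):
        P=onplane(c,q,z)
        if nm=="pocket" and a>2500: continue
        print(nm,a,q.mean(0).round(1),"ctr",P.mean(0).round(4),"sides",[round(float(np.linalg.norm(P[i]-P[i-1])),4) for i in(1,2)],"az",[round(float(np.degrees(np.arctan2(*(P[i]-P[i-1])[[1,0]]))),1) for i in (1,2)])
# plate check
k=(hsv[...,2]<60); 
for q,a in quads(k,1000): print("dark",a,q.mean(0),onplane(c,q.mean(0),.008),[np.linalg.norm(q[i]-q[i-1])for i in(1,2)])
print("front top ends",onplane(c,np.array([[482,213],[463,345]])*.64,.055))
E
```

```text
teal 172.0 [201.2 260.7] ctr [0.379  0.1591 0.068 ] sides [0.111, 0.0156] az [-70.1, -159.3]
teal 505.5 [191.8 223. ] ctr [0.4767 0.1861 0.068 ] sides [0.0593, 0.0664] az [-60.2, -150.3]
pocket 102.0 [272.5 379.5] ctr [ 0.0858 -0.0219  0.02  ] sides [0.0934, 0.0165] az [-90.2, 178.7]
pocket 56.5 [256.3 374.8] ctr [0.097  0.0187 0.02  ] sides [0.1089, 0.0187] az [-78.7, -167.9]
pocket 504.5 [333.6 183.3] ctr [ 0.5948 -0.1983  0.02  ] sides [0.066, 0.0672] az [-10.6, -99.2]
pocket 753.0 [383.  186.4] ctr [ 0.5894 -0.335   0.02  ] sides [0.2919, 0.4491] az [-8.8, -97.9]
pocket 324.5 [125.9  90.2] ctr [0.8753 0.3952 0.02  ] sides [0.0641, 0.0629] az [-21.5, -117.9]
dark 5782.5 [196.  229.5] [[0.46789104 0.18186217 0.008     ]] [np.float32(90.0), np.float32(89.0)]
dark 1964.5 [129.90126  94.73566] [[0.86638377 0.3861224  0.008     ]] [np.float32(49.5612), np.float32(57.06321)]
front top ends [[ 0.71987468 -0.12809758  0.055     ]
 [ 0.48385703 -0.08848745  0.055     ]]
```

```bash
cat >> h.py <<'E'
def frame(x,z): return np.c_[x,np.cross(z,x),z]
def u(az): return np.array([np.cos(np.radians(az)),np.sin(np.radians(az)),0])
Z=np.array([0,0,1.])
# tool pose from cap pose: grasp point g (cap frame), tilt a, flip
def tool(Rc,pc,g,a,flip):
    a=np.radians(a);tz=np.array([np.sin(a),0,-np.cos(a)]);ty=np.array([0,flip,0.])
    Rt=Rc@np.c_[np.cross(ty,tz),ty,tz]
    return pc+Rc@np.array(g)+.011*Rt[:,2],R.from_matrix(Rt).as_euler("xyz",degrees=True)
E
python3 - <<'E'
from h import *
pc=np.array([.477,.186,.038]);Rc=frame(u(-150),Z);pk=np.array([.595,-.198,.052])
for a in (25,35,45,55):
  for f in (1,-1):
    o=[]
    for dz in (0,.08):
      p,r=tool(Rc,pc,(-.006,0,0),a,f);o.append(arm.ik((p-dz*R.from_euler("xyz",r,degrees=True).as_matrix()[:,2]).tolist(),r.tolist()))
    for az in (-99,-9,171,81):
      R2=frame(-Z,-u(az))
      for dz in (0,.1):
        p,r=tool(R2,pk,(-.006,0,0),a,f); o.append(arm.ik((p+[0,0,dz]).tolist(),r.tolist()))
    print(a,f,"pick",[None if q is None else np.round(q).tolist() for q in o[:2]],"place",[None if q is None else np.round(q).tolist() for q in o[2:]])
print(np.round(arm.camera("wrist")["hand_eye"],3).tolist())
E
```

```text
25 1 pick [[16.0, 46.0, -3.0, 65.0, -6.0, 168.0], [17.0, 45.0, 6.0, 76.0, -5.0, 168.0]] place [[-2.0, 54.0, -8.0, 44.0, -64.0, -73.0], [-2.0, 45.0, -7.0, 53.0, -64.0, -73.0], [-36.0, 54.0, -68.0, -94.0, 24.0, 168.0], [-36.0, 32.0, -69.0, -74.0, 24.0, 168.0], None, None, [-45.0, 69.0, 23.0, 96.0, 47.0, 30.0], [-45.0, 62.0, 22.0, 103.0, 47.0, 30.0]]
25 -1 pick [[16.0, 46.0, -3.0, 65.0, -6.0, -12.0], [17.0, 45.0, 6.0, 76.0, -5.0, -12.0]] place [[-2.0, 54.0, -8.0, 44.0, -64.0, 107.0], [-2.0, 45.0, -7.0, 53.0, -64.0, 107.0], [-36.0, 54.0, -68.0, -94.0, 24.0, -12.0], [-36.0, 32.0, -69.0, -74.0, 24.0, -12.0], None, None, [-45.0, 69.0, 23.0, 96.0, 47.0, -150.0], [-45.0, 62.0, 22.0, 103.0, 47.0, -150.0]]
35 1 pick [[17.0, 54.0, 8.0, 78.0, -7.0, 169.0], [18.0, 55.0, 21.0, 90.0, -7.0, 170.0]] place [[-4.0, 48.0, -12.0, 38.0, -55.0, -81.0], [-4.0, 40.0, -9.0, 48.0, -55.0, -81.0], [-35.0, 40.0, -64.0, -67.0, 21.0, 165.0], [-35.0, 21.0, -63.0, -46.0, 21.0, 165.0], None, None, [-43.0, 61.0, 15.0, 83.0, 42.0, 40.0], [-43.0, 54.0, 16.0, 91.0, 42.0, 40.0]]
35 -1 pick [[17.0, 54.0, 8.0, 78.0, -7.0, -11
[... 1265 characters left out ...]
62.0], [-31.0, 15.0, -44.0, -3.0, 12.0, 162.0], [-22.0, 66.0, 37.0, 96.0, -7.0, -11.0], [-22.0, 62.0, 43.0, 106.0, -7.0, -11.0], [-39.0, 48.0, 2.0, 62.0, 30.0, 55.0], [-39.0, 42.0, 6.0, 73.0, 30.0, 55.0]]
55 -1 pick [[18.0, 72.0, 33.0, 106.0, -9.0, -7.0], None] place [[-10.0, 40.0, -15.0, 34.0, -35.0, 89.0], [-10.0, 33.0, -11.0, 45.0, -35.0, 89.0], [-31.0, 27.0, -49.0, -19.0, 12.0, -18.0], [-31.0, 15.0, -44.0, -3.0, 12.0, -18.0], [-22.0, 66.0, 37.0, 96.0, -7.0, 169.0], [-22.0, 62.0, 43.0, 106.0, -7.0, 169.0], [-39.0, 48.0, 2.0, 62.0, 30.0, -125.0], [-39.0, 42.0, 6.0, 73.0, 30.0, -125.0]]
[[0.0, -0.958, -0.287, 0.074], [1.0, 0.0, 0.0, 0.0], [-0.0, -0.287, 0.958, -0.134], [0.0, 0.0, 0.0, 1.0]]
```

```bash
python3 - <<'E'
from h import *
import pickle
pc=np.array([.477,.186,.038])
p,r=tool(frame(u(-150),Z),pc,(0,0,.14),0,-1)
arm.movep(p.tolist(),r.tolist()); arm.wait(.3); c=wristcam();pickle.dump(c,open("w1.pkl","wb"))
cv2.imwrite("pics/w1.png",c["img"][...,::-1]); print(arm.get_time(),arm.get_ee_pos())
p,r=tool(frame(u(-189),Z),[.595,-.198,.02],(0,0,.2),0,-1)
arm.movep(p.tolist(),r.tolist()); arm.wait(.3); c=wristcam();pickle.dump(c,open("w2.pkl","wb"))
cv2.imwrite("pics/w2.png",c["img"][...,::-1]); print(arm.get_time(),arm.get_ee_pos())
E
```

```text
2.2333 [0.47687768 0.18638644 0.16705291]
4.0833 [ 0.59512173 -0.19732341  0.20907594]
```

View pics/w1.png

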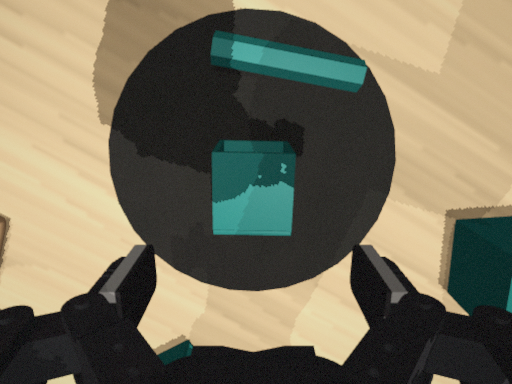

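View pics/w2.png

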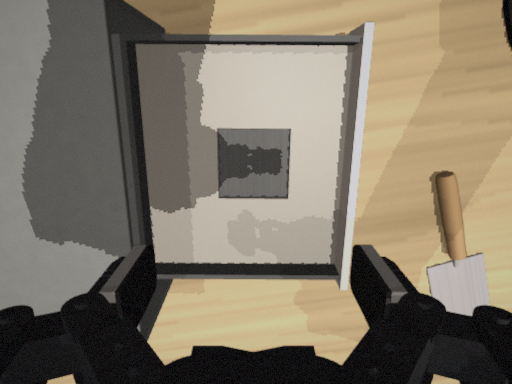

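Wrist view w1 shows the chosen cap: its top face has corners at about (212,152), (296,152), (292,235) and (212,235). The open rim is on the upper (robot) side, with the rod beyond it at (290,62), and its 60x64 mm shape fits the description. In w2 the pocket has corners at about (218,128), (291,128), (289,198) and (218,198), and the white front runs from (366,28) to (346,290).

```bash
python3 - <<'E'
from h import *
import pickle
def rep(n,c,q,z):
    P=onplane(c,q,z); print(n,q.round(0).tolist(),P.mean(0).round(4),[round(float(np.linalg.norm(P[i]-P[i-1])),4) for i in(1,2,3,0)],[round(float(np.degrees(np.arctan2(*(P[i]-P[i-1])[[1,0]]))),1) for i in (1,2,3,0)])
def poly(mask,roi):
    m=np.zeros_like(mask,np.uint8);x0,y0,x1,y1=roi;m[y0:y1,x0:x1]=mask[y0:y1,x0:x1]
    m=cv2.morphologyEx(m,cv2.MORPH_CLOSE,np.ones((7,7),np.uint8))
    k=max(cv2.findContours(m,cv2.RETR_EXTERNAL,cv2.CHAIN_APPROX_NONE)[0],key=cv2.contourArea)
    return cv2.approxPolyN(k,4)[0].astype(float) if hasattr(cv2,"approxPolyN") else cv2.boxPoints(cv2.minAreaRect(k))
c=pickle.load(open("w1.pkl","rb"));h=cv2.cvtColor(c["img"],cv2.COLOR_RGB2HSV)
print(h[[147,170,220,233,240],250].tolist())
m=(h[...,1]>110)&(h[...,0]>75)&(h[...,0]<100)
rep("cap",c,poly(m&(h[...,2]>40),(195,153,312,250)),.068)
rep("capman",c,np.array([[212,152],[296,152],[292,235],[212,235]]),.068)
c=pickle.load(open("w2.pkl","rb"));h=cv2.cvtColor(c["img"],cv2.COLOR_RGB2HSV)
q=poly((h[...,2]<100)&(h[...,1]<80),(205,115,303,212)); rep("pocket floor",c,q,.020); rep("pocket rim",c,q,.027)
P=onplane(c,np.array([[373,25],[352,290]]),.055);print("front",P,np.degrees(np.arctan2(*(P[0]-P[1])[[1,0]])),np.linalg.norm(P[0]-P[1]))
E
```

```text
[[87, 157, 99], [88, 180, 92], [87, 154, 144], [88, 163, 136], [45, 22, 46]]
cap [[295.0, 153.0], [291.0, 235.0], [212.0, 235.0], [211.0, 153.0]] [0.4788 0.1877 0.068 ] [0.0635, 0.0605, 0.0636, 0.0597] [29.4, -60.0, -151.3, 120.1]
capman [[212, 152], [296, 152], [292, 235], [212, 235]] [0.4782 0.188  0.068 ] [0.0596, 0.0643, 0.0613, 0.0643] [120.1, 29.5, -60.0, -152.0]
pocket floor [[290.0, 129.0], [287.0, 197.0], [218.0, 197.0], [216.0, 129.0]] [ 0.5934 -0.1967  0.02  ] [0.0691, 0.0707, 0.0691, 0.0714] [-9.6, -98.9, 171.0, 81.1]
pocket rim [[290.0, 129.0], [287.0, 197.0], [218.0, 197.0], [216.0, 129.0]] [ 0.5919 -0.1964  0.027 ] [0.0676, 0.0692, 0.0676, 0.0699] [-9.6, -98.9, 171.0, 81.1]
front [[ 0.4895477  -0.08420285  0.055     ]
 [ 0.72799432 -0.11749674  0.055     ]] 172.0512791689569 0.240759785031027
```

```bash
cat > cfg.py <<'E'
from h import *
pc=np.array([.4785,.1877,.038]);Rc=frame(u(-150.5),Z);g=(-.006,0,0);A=45;F=-1
pk=np.array([.5935,-.197,.052]);R2=frame(-Z,-u(-99))
E
python3 - <<'E'
from cfg import *
p,r=tool(Rc,pc,g,A,F);tz=R.from_euler("xyz",r,degrees=True).as_matrix()[:,2]
for dz in (.06,.08,.1,.12,.14): print(dz,arm.ik((p+[0,0,dz]).tolist(),r.tolist()) is not None)
arm.grip(1.0)
arm.movep((p-.075*tz+[0,0,.02]).tolist(),r.tolist())
arm.move_l((p-.075*tz).tolist())
arm.move_l(p.tolist(),.1); print("f",arm.get_force(),arm.get_time())
arm.grip(0.0,50); print(arm.get_finger_gap()*85,arm.get_gripper_force(),arm.get_force())
arm.move_l((p+[0,0,.04]).tolist(),.1); print(arm.get_finger_gap()*85,arm.get_gripper_force(),arm.get_force(),arm.get_time(),np.round(arm.get_joints()))
cv2.imwrite("pics/s1.png",cv2.resize(arm.camera("side")["img"][120:240,160:320,::-1],(800,600),interpolation=cv2.INTER_CUBIC))
E
```

```text
0.06 True
0.08 True
0.1 True
0.12 True
0.14 True
f [ 0.83462033 -0.04900387  0.63485731] 7.075
59.427239929108914 53.19939907640219 [1.34204685 2.21609835 2.22164155]
59.19249245728731 52.96120296232402 [-0.10704296  0.14404039 -1.41035187] 7.9833 [18. 60. 21. 95. -8. -8.]
```

View pics/s1.png

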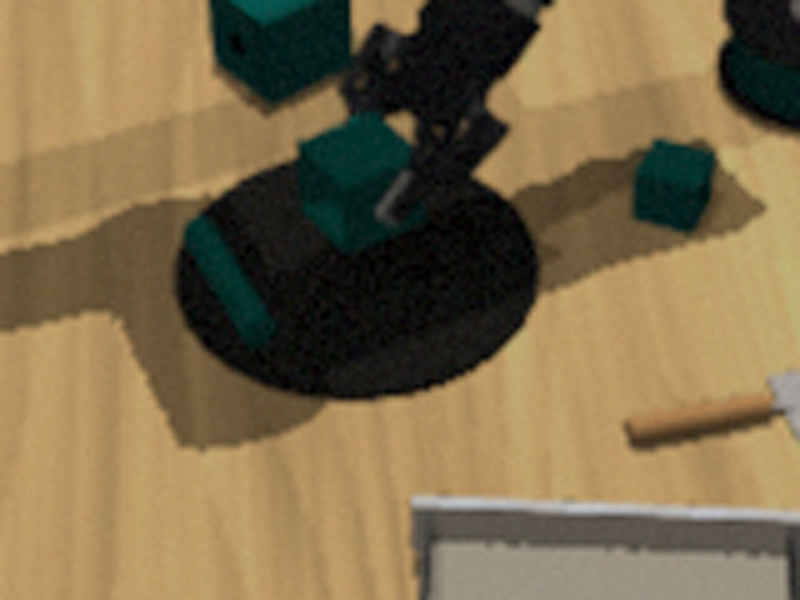

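The side view shows the cap held level and clear of the plate at (360,185); the rod is undisturbed at (230,280). Next is the transfer to the pocket and a guarded descent.

```bash
python3 - <<'E'
from cfg import *
p,r=tool(Rc,pc,g,A,F)
arm.move_l((p+[0,0,.12]).tolist(),.2)
p,r=tool(R2,pk,g,A,F)
arm.movep((p+[0,0,.11]).tolist(),r.tolist())
arm.move_l((p+[0,0,.015]).tolist(),.1); arm.wait(.3)
f0=np.array(arm.get_force());print(f0,arm.get_finger_gap()*85,arm.get_time())
for k in range(14,-4,-1):
    arm.move_l((p+[0,0,k*.001]).tolist(),.02)
    f=np.array(arm.get_force())-f0
    if np.linalg.norm(f)>3: break
print(k,f,arm.get_ee_pos()-p,arm.get_time())
cv2.imwrite("pics/s2.png",cv2.resize(arm.camera("side")["img"][200:290,220:340,::-1],(800,600),interpolation=cv2.INTER_CUBIC))
E
```

```text
[-0.29952338 -0.03492059 -1.48231336] 59.268795643668156 11.5417
0 [-0.84438332 -0.1488769   3.99788221] [ 0.00011393 -0.00021586  0.0005314 ] 15.2917
```

View pics/s2.png

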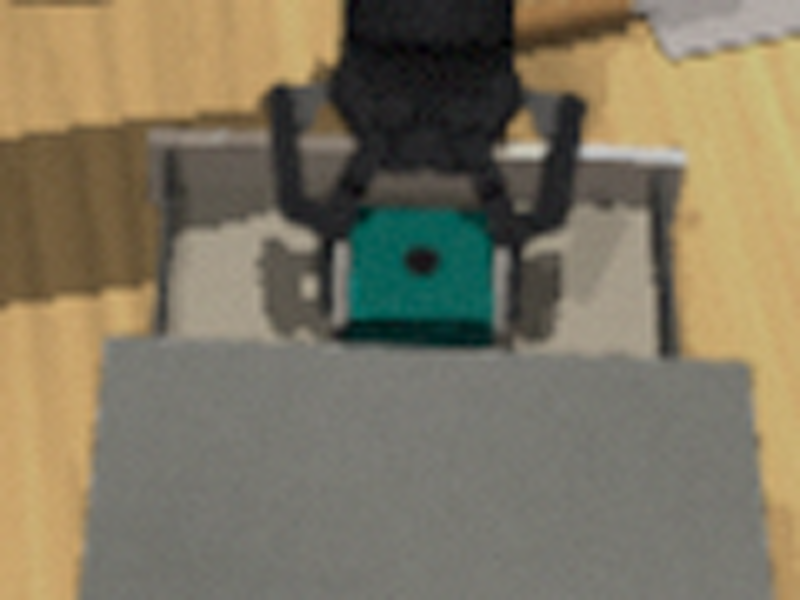

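The side view shows the cap upright in the drawer with the dotted closed end up at (422,262). Contact came at the floor height, so the rim is in the pocket. Now release, back off along the tool axis and check.

```bash
python3 - <<'E'
from cfg import *
p,r=tool(R2,pk,g,A,F);tz=R.from_euler("xyz",r,degrees=True).as_matrix()[:,2]
arm.grip(1.0); arm.wait(.3); print(arm.get_gripper_force(),arm.get_force())
arm.move_l((np.array(arm.get_ee_pos())-.15*tz).tolist(),.12)
arm.movep((np.array(arm.get_ee_pos())+[-.15,.12,.05]).tolist(),r.tolist())
arm.wait(.3);c=arm.camera("top");print(arm.get_time())
h=cv2.cvtColor(c["img"],cv2.COLOR_RGB2HSV)
for q,a in quads((h[...,1]>110)&(h[...,0]>75)&(h[...,0]<100)&(h[...,2]>70),100):
    P=onplane(c,q,.084);print(a,P.mean(0).round(4),[round(float(np.linalg.norm(P[i]-P[i-1])),4) for i in(1,2)],np.degrees(np.arctan2(*(P[2]-P[1])[[1,0]])))
x,y=proj(c,pk)[0].astype(int)
cv2.imwrite("pics/t2.png",cv2.resize(c["img"][y-60:y+60,x-80:x+80,::-1],(800,600),interpolation=cv2.INTER_CUBIC))
# push reach check
for t in (20,30,40):
  d=u(-99);fr=pk-.095*d;a=np.radians(t);tz=np.sin(a)*d-np.cos(a)*Z
  for s in (1,-1):
    ty=s*np.cross(Z,d);Rt=np.c_[np.cross(ty,tz),ty,tz];o=R.from_matrix(Rt).as_euler("xyz",degrees=True)
    for off in (-.04,0,.1,.2):
      b=fr+d*off;b[2]=.045;q=arm.ik(b.tolist(),o.tolist());print(t,s,off,None if q is None else np.round(q).tolist())
E
```

```text
0.0 [ 0.23399435  1.34092309 -0.49371493]
18.5833
215.5 [0.3757 0.1629 0.084 ] [0.1053, 0.02] -158.96089784430043
265.5 [0.4247 0.4561 0.084 ] [0.0385, 0.0843] -175.5217779258046
142.5 [ 0.5908 -0.1968  0.084 ] [0.0497, 0.0515] -98.5639264858535
111.0 [0.6916 0.2214 0.084 ] [0.0366, 0.034] -124.59863131984076
20 1 -0.04 [-3.0, 39.0, -11.0, 42.0, -20.0, 96.0]
20 1 0 [-7.0, 38.0, -13.0, 40.0, -20.0, 92.0]
20 1 0.1 [-16.0, 37.0, -15.0, 35.0, -20.0, 82.0]
20 1 0.2 [-25.0, 37.0, -15.0, 32.0, -19.0, 73.0]
20 -1 -0.04 [-3.0, 39.0, -11.0, 42.0, -20.0, -84.0]
20 -1 0 [-7.0, 38.0, -13.0, 40.0, -20.0, -88.0]
20 -1 0.1 [-16.0, 37.0, -15.0, 35.0, -20.0, -98.0]
20 -1 0.2 [-25.0, 37.0, -15.0, 32.0, -19.0, -107.0]
30 1 -0.04 [1.0, 42.0, -9.0, 45.0, -30.0, 101.0]
30 1 0 [-3.0, 41.0, -11.0, 41.0, -30.0, 97.0]
30 1 0.1 [-12.0, 39.0, -16.0, 34.0, -30.0, 87.0]
30 1 0.2 [-21.0, 38.0, -17.0, 28.0, -29.0, 76.0]
30 -1 -0.04 [1.0, 42.0, -9.0, 45.0, -30.0, -79.0]
30 -1 0 [-3.0, 41.0, -11.0, 41.0, -30.0, -83.0]
30 -1 0.1 [-12.0, 39.0, -16.0, 34.0, -30.0, -93.0]
30 -1 0.2 [-21.0, 38.0, -17.0, 28.0, -29.0, -104.0]
40 1 -0.04 [4.0, 47.0, -5.0, 49.0, -39.0, 107.0]
40 1 0 [1.0, 45.0, -8.0, 45.0, -39.0, 103.0]
40 1 0.1 [-8.0, 42.0, -15.0, 34.0, -40.0, 91.0]
40 1 0.2 [-17.0, 40.0, -19.0, 24.0, -39.0, 79.0]
40 -1 -0.04 [4.0, 47.0, -5.0, 49.0, -39.0, -73.0]
40 -1 0 [1.0, 45.0, -8.0, 45.0, -39.0, -77.0]
40 -1 0.1 [-8.0, 42.0, -15.0, 34.0, -40.0, -89.0]
40 -1 0.2 [-17.0, 40.0, -19.0, 24.0, -39.0, -101.0]
```

View pics/t2.png

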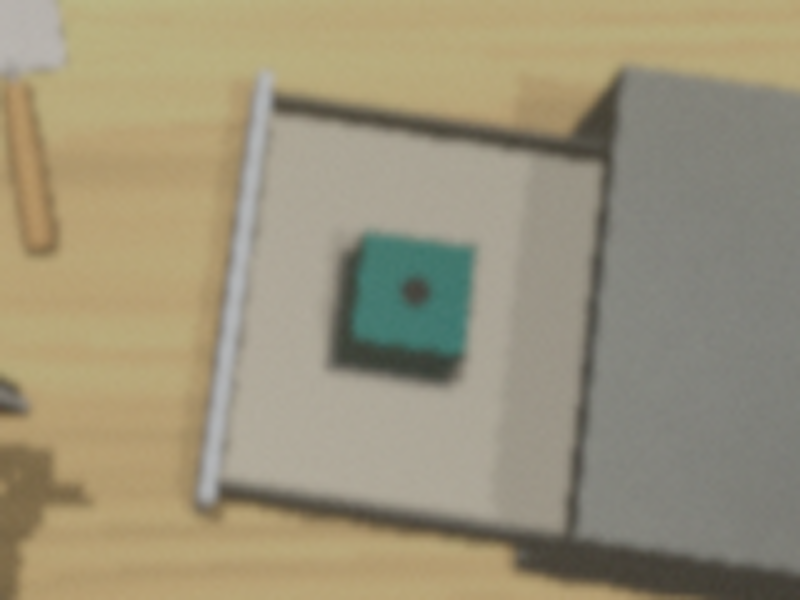

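The cap is seated square with its dot up at (415,292), the pocket border shows around it, and the fingers are clear. Next is to shut the jaws and push with the tool leaned 30° away from the cabinet.

```bash
python3 - <<'E'
from cfg import *
d=u(-99);fr=pk-.095*d;a=np.radians(30);tz=np.sin(a)*d-np.cos(a)*Z
ty=np.cross(Z,d);o=R.from_matrix(np.c_[np.cross(ty,tz),ty,tz]).as_euler("xyz",degrees=True).tolist()
P=lambda s,z=.0404:(np.r_[(fr+d*(s-.0135))[:2],z]).tolist()
arm.grip(0.0)
arm.movep(P(-.035,.16),o); arm.move_l(P(-.035),.15); arm.wait(.2); f0=np.array(arm.get_force())
F=lambda:float((np.array(arm.get_force())-f0)@-d)
arm.move_l(P(-.005),.08); arm.move_l(P(.12),.08); print("after .12",F(),arm.get_time())
s=.12
while s<.215 and arm.get_time()<36:
    s+=.004; arm.move_l(P(s),.05)
    if F()>12: break
print("stop",s,F(),arm.get_ee_pos(),arm.get_time())
c=arm.camera("top")
arm.move_l(P(s-.04),.15); arm.move_l(P(s-.08,.2),.2); arm.wait(.3)
c=arm.camera("top");print(arm.get_time(),arm.get_force())
x,y=proj(c,fr+d*s)[0].astype(int)
cv2.imwrite("pics/t3.png",cv2.resize(c["img"][y-60:y+60,x-80:x+80,::-1],(800,600),interpolation=cv2.INTER_CUBIC))
E
```

```text
after .12 0.507193773515257 23.4833
stop 0.18000000000000005 24.277508836892554 [ 0.58364266 -0.26148515  0.03948698] 27.2333
29.025 [0.07048842 0.62892443 0.32085105]
```

View pics/t3.png

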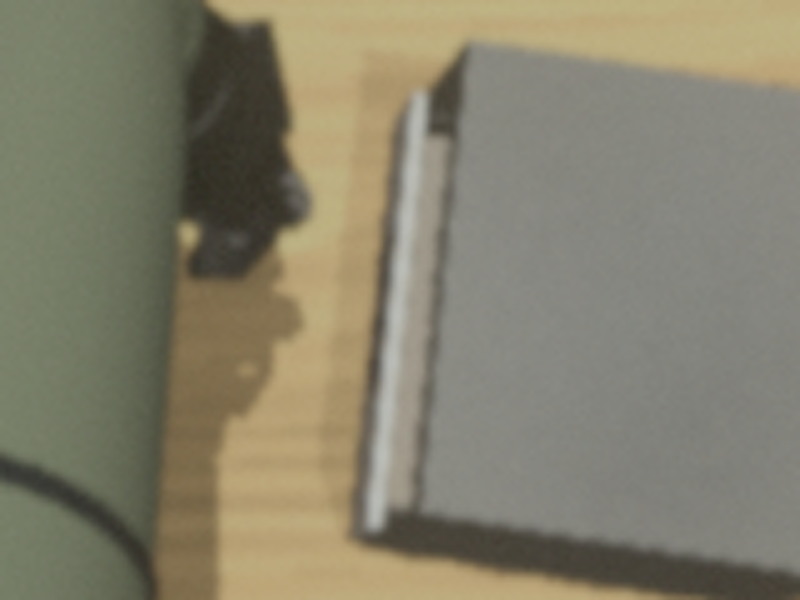

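The top view shows the front against the cabinet, with its outer edge at about (388,300) and the roof edge at (438,300). I'll check the gap allowing for the different heights.

```bash
python3 - <<'E'
from cfg import *
c=arm.camera("top");d=u(-99);fr=pk-.095*d
x,y=proj(c,fr+d*.18)[0].astype(int)
f=lambda q,z:float((onplane(c,np.array(q)/5+[x-80,y-60],z)[0]-fr)@d)
for a,b in (((388,300),(438,300)),((410,100),(462,100)),((366,500),(416,500))): print("front",f(a,.055),"roof",f(b,.135))
print(arm.get_time())
E
```

```text
front 0.17149026875702153 roof 0.17893162940204946
front 0.17239359737067633 roof 0.18132248444783414
front 0.1706239974695304 roof 0.17761346741222472
29.075
```

Front at 0.172 m and roof at 0.179 m gives a gap of about 8 mm, which is the value given for shut. The 24 N stop against 2.5 N of friction agrees, so I'm handing in.

```bash
python3 -c "
from h import *
print(arm.job_done())"
```

```text
the job is handed in; nothing more can be done
None
```

I seated the cap rim down in the pocket, released it and pushed the drawer home, then handed the job in at about 29 s; no verdict came back, and the cap's seating was last seen before the push because the roof hides it once shut.

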